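# Count three snack cartons into the lunch caddy

## Task

Pack the lunch caddy: take exactly three of the four green cartons out of the leaning rack and stand them upright on the caddy's floor, setting each down without dropping it, then shut the lid fully and let go of everything. Leave the fourth green carton and the purple one in the rack, and do not disturb the mug, the jar and the tin.

Things in the scene. Friction and masses are not known exactly. Their poses are not given: they have to be found in the camera images.
- green_1: Light green, dark green band: a snack carton, rigid box 46 x 26 x 84 mm (own x, y, z), about 60 g. Origin: centre of its underside; own z runs up through the carton to its top face at 84 mm. Stands in a rack bay, its top leaning 25 degrees from upright towards the rack's front (+x of the rack); own y along the rack. Lifts out along its own z.
- green_2: Light green, dark green band: a snack carton, rigid box 46 x 26 x 84 mm (own x, y, z), about 60 g. Origin: centre of its underside; own z runs up through the carton to its top face at 84 mm. Stands in a rack bay, its top leaning 25 degrees from upright towards the rack's front (+x of the rack); own y along the rack. Lifts out along its own z.
- green_3: Light green, dark green band: a snack carton, rigid box 46 x 26 x 84 mm (own x, y, z), about 60 g. Origin: centre of its underside; own z runs up through the carton to its top face at 84 mm. Stands in a rack bay, its top leaning 25 degrees from upright towards the rack's front (+x of the rack); own y along the rack. Lifts out along its own z.
- green_4: Light green, dark green band: a snack carton, rigid box 46 x 26 x 84 mm (own x, y, z), about 60 g. Origin: centre of its underside; own z runs up through the carton to its top face at 84 mm. Stands in a rack bay, its top leaning 25 degrees from upright towards the rack's front (+x of the rack); own y along the rack. Lifts out along its own z.
- purple: Purple, gold band: the only purple snack carton, rigid box 46 x 26 x 84 mm (own x, y, z), about 60 g. Origin: centre of its underside; own z runs up through the carton to its top face at 84 mm. Stands in a rack bay, its top leaning 25 degrees from upright towards the rack's front (+x of the rack); own y along the rack. Lifts out along its own z.
- rack: Fixed steel-wire rack, 304 mm long along own y: five bays at y = -120, -60, 0, 60, 120 mm, one carton each, in any order, 34 mm apart. Origin on the counter under its middle, z up. Its front (+x) faces away from the robot; the floor's normal leans 25 degrees to the front. Front and back wires hold the cartons up to 40 mm from their undersides, side wires up to 18 mm; free above.
- rack_floor (a point): Point at the centre of the rack floor's upper face, 50 mm above the counter; axes as rack (z vertical).
- caddy: Fixed blue open-topped lunch caddy, outside 80 x 250 x 105 mm (own x, y, z), walls and floor 5 mm (inside 70 x 240 mm, 100 mm deep): room for a row of cartons along own y. Origin: centre of its underside, z up. The lid's hinge is along the top of its +x long side.
- caddy_in (a point): Centre of the caddy's inner floor, 5 mm above the counter; axes as the caddy.
- caddy_hinge (a point): Middle of the lid's hinge line: caddy x = +42 mm, 105.5 mm above the counter; the hinge runs along the caddy's y. Axes as the caddy.
- lid (a joint): Angle of the caddy's white lid, a plate 84 x 254 x 6 mm with a 10 mm long, 50 mm wide tab at the middle of its free edge: 0 = shut flat on the rim (top 111.5 mm above the counter), pi/2 = upright, 2.4 = stop; starts leaning open outwards at 2.0 to 2.3. Stiff hinge: it stays where it is left and takes 1 to 2 N at the free edge to swing; no latch.
- lid_edge (a point): Middle of the lid's free edge, on its outer face, 84 mm from the hinge line (the tab reaches 10 mm further).
- mug: Bystander: white mug, 76 mm across, 85 mm high, handle to its own +y. Origin: centre of its underside.
- jar: Bystander: amber jar with red cap, 64 mm across, 90 mm high. Origin: centre of its underside.
- tin: Bystander: round tin, 60 mm across, 100 mm high. Origin: centre of its underside.
Not all that is in view belongs to the job. Leave any pink or red look-alike of the green_1 alone. What is shaped like the green_4 but red is not meant.

How it is judged:
On the way, in this order (a step that is already met when the one before it is completed fails the run):
1. one green carton upright on the caddy's floor and let go, lid still open (((horizontal distance between green_1 and caddy_in below 0.12 m and z of green_1 in the frame of caddy_in between -0.0025 and 0.008 m and angle between green_1's own z axis and vertical below 0.2 rad) or (horizontal distance between green_2 and caddy_in below 0.12 m and z of green_2 in the frame of caddy_in between -0.0025 and 0.008 m and angle between green_2's own z axis and vertical below 0.2 rad) or (horizontal distance between green_3 and caddy_in below 0.12 m and z of green_3 in the frame of caddy_in between -0.0025 and 0.008 m and angle between green_3's own z axis and vertical below 0.2 rad) or (horizontal distance between green_4 and caddy_in below 0.12 m and z of green_4 in the frame of caddy_in between -0.0025 and 0.008 m and angle between green_4's own z axis and vertical below 0.2 rad)) and value of joint lid above 1.2 rad and contact force between the fingers and anything else below 0.2 N), for 0.2 s.
2. two green cartons upright on the caddy's floor and let go, lid still open ((((horizontal distance between green_1 and caddy_in below 0.12 m and z of green_1 in the frame of caddy_in between -0.0025 and 0.008 m and angle between green_1's own z axis and vertical below 0.2 rad) and (horizontal distance between green_2 and caddy_in below 0.12 m and z of green_2 in the frame of caddy_in between -0.0025 and 0.008 m and angle between green_2's own z axis and vertical below 0.2 rad)) or ((horizontal distance between green_1 and caddy_in below 0.12 m and z of green_1 in the frame of caddy_in between -0.0025 and 0.008 m and angle between green_1's own z axis and vertical below 0.2 rad) and (horizontal distance between green_3 and caddy_in below 0.12 m and z of green_3 in the frame of caddy_in between -0.0025 and 0.008 m and angle between green_3's own z axis and vertical below 0.2 rad)) or ((horizontal distance between green_1 and caddy_in below 0.12 m and z of green_1 in the frame of caddy_in between -0.0025 and 0.008 m and angle between green_1's own z axis and vertical below 0.2 rad) and (horizontal distance between green_4 and caddy_in below 0.12 m and z of green_4 in the frame of caddy_in between -0.0025 and 0.008 m and angle between green_4's own z axis and vertical below 0.2 rad)) or ((horizontal distance between green_2 and caddy_in below 0.12 m and z of green_2 in the frame of caddy_in between -0.0025 and 0.008 m and angle between green_2's own z axis and vertical below 0.2 rad) and (horizontal distance between green_3 and caddy_in below 0.12 m and z of green_3 in the frame of caddy_in between -0.0025 and 0.008 m and angle between green_3's own z axis and vertical below 0.2 rad)) or ((horizontal distance between green_2 and caddy_in below 0.12 m and z of green_2 in the frame of caddy_in between -0.0025 and 0.008 m and angle between green_2's own z axis and vertical below 0.2 rad) and (horizontal distance between green_4 and caddy_in below 0.12 m and z of green_4 in the frame of caddy_in between -0.0025 and 0.008 m and angle between green_4's own z axis and vertical below 0.2 rad)) or ((horizontal distance between green_3 and caddy_in below 0.12 m and z of green_3 in the frame of caddy_in between -0.0025 and 0.008 m and angle between green_3's own z axis and vertical below 0.2 rad) and (horizontal distance between green_4 and caddy_in below 0.12 m and z of green_4 in the frame of caddy_in between -0.0025 and 0.008 m and angle between green_4's own z axis and vertical below 0.2 rad))) and value of joint lid above 1.2 rad and contact force between the fingers and anything else below 0.2 N), for 0.2 s.
3. three green cartons upright on the caddy's floor and let go, lid still open ((((horizontal distance between green_1 and caddy_in below 0.12 m and z of green_1 in the frame of caddy_in between -0.0025 and 0.008 m and angle between green_1's own z axis and vertical below 0.2 rad) and (horizontal distance between green_2 and caddy_in below 0.12 m and z of green_2 in the frame of caddy_in between -0.0025 and 0.008 m and angle between green_2's own z axis and vertical below 0.2 rad) and (horizontal distance between green_3 and caddy_in below 0.12 m and z of green_3 in the frame of caddy_in between -0.0025 and 0.008 m and angle between green_3's own z axis and vertical below 0.2 rad)) or ((horizontal distance between green_1 and caddy_in below 0.12 m and z of green_1 in the frame of caddy_in between -0.0025 and 0.008 m and angle between green_1's own z axis and vertical below 0.2 rad) and (horizontal distance between green_2 and caddy_in below 0.12 m and z of green_2 in the frame of caddy_in between -0.0025 and 0.008 m and angle between green_2's own z axis and vertical below 0.2 rad) and (horizontal distance between green_4 and caddy_in below 0.12 m and z of green_4 in the frame of caddy_in between -0.0025 and 0.008 m and angle between green_4's own z axis and vertical below 0.2 rad)) or ((horizontal distance between green_1 and caddy_in below 0.12 m and z of green_1 in the frame of caddy_in between -0.0025 and 0.008 m and angle between green_1's own z axis and vertical below 0.2 rad) and (horizontal distance between green_3 and caddy_in below 0.12 m and z of green_3 in the frame of caddy_in between -0.0025 and 0.008 m and angle between green_3's own z axis and vertical below 0.2 rad) and (horizontal distance between green_4 and caddy_in below 0.12 m and z of green_4 in the frame of caddy_in between -0.0025 and 0.008 m and angle between green_4's own z axis and vertical below 0.2 rad)) or ((horizontal distance between green_2 and caddy_in below 0.12 m and z of green_2 in the frame of caddy_in between -0.0025 and 0.008 m and angle between green_2's own z axis and vertical below 0.2 rad) and (horizontal distance between green_3 and caddy_in below 0.12 m and z of green_3 in the frame of caddy_in between -0.0025 and 0.008 m and angle between green_3's own z axis and vertical below 0.2 rad) and (horizontal distance between green_4 and caddy_in below 0.12 m and z of green_4 in the frame of caddy_in between -0.0025 and 0.008 m and angle between green_4's own z axis and vertical below 0.2 rad))) and value of joint lid above 1.2 rad and contact force between the fingers and anything else below 0.2 N), for 0.2 s.
4. the lid is shut (value of joint lid below 0.06 rad), for 0.2 s.
At the end, for the whole second after the job is handed in: Exactly three green cartons stand upright (within 0.2 rad) on the caddy's inner floor (underside within 8 mm of it), the fourth green carton and the purple carton stand leaning in rack bays, all at rest and released, and the lid is shut to within 0.06 rad ((((distance between green_1 and rack_floor below 0.135 m and angle between green_1's own z axis and vertical between 0.28 and 0.6 rad) and (horizontal distance between green_2 and caddy_in below 0.12 m and z of green_2 in the frame of caddy_in between -0.0025 and 0.008 m and angle between green_2's own z axis and vertical below 0.2 rad) and (horizontal distance between green_3 and caddy_in below 0.12 m and z of green_3 in the frame of caddy_in between -0.0025 and 0.008 m and angle between green_3's own z axis and vertical below 0.2 rad) and (horizontal distance between green_4 and caddy_in below 0.12 m and z of green_4 in the frame of caddy_in between -0.0025 and 0.008 m and angle between green_4's own z axis and vertical below 0.2 rad)) or ((horizontal distance between green_1 and caddy_in below 0.12 m and z of green_1 in the frame of caddy_in between -0.0025 and 0.008 m and angle between green_1's own z axis and vertical below 0.2 rad) and (distance between green_2 and rack_floor below 0.135 m and angle between green_2's own z axis and vertical between 0.28 and 0.6 rad) and (horizontal distance between green_3 and caddy_in below 0.12 m and z of green_3 in the frame of caddy_in between -0.0025 and 0.008 m and angle between green_3's own z axis and vertical below 0.2 rad) and (horizontal distance between green_4 and caddy_in below 0.12 m and z of green_4 in the frame of caddy_in between -0.0025 and 0.008 m and angle between green_4's own z axis and vertical below 0.2 rad)) or ((horizontal distance between green_1 and caddy_in below 0.12 m and z of green_1 in the frame of caddy_in between -0.0025 and 0.008 m and angle between green_1's own z axis and vertical below 0.2 rad) and (horizontal distance between green_2 and caddy_in below 0.12 m and z of green_2 in the frame of caddy_in between -0.0025 and 0.008 m and angle between green_2's own z axis and vertical below 0.2 rad) and (distance between green_3 and rack_floor below 0.135 m and angle between green_3's own z axis and vertical between 0.28 and 0.6 rad) and (horizontal distance between green_4 and caddy_in below 0.12 m and z of green_4 in the frame of caddy_in between -0.0025 and 0.008 m and angle between green_4's own z axis and vertical below 0.2 rad)) or ((horizontal distance between green_1 and caddy_in below 0.12 m and z of green_1 in the frame of caddy_in between -0.0025 and 0.008 m and angle between green_1's own z axis and vertical below 0.2 rad) and (horizontal distance between green_2 and caddy_in below 0.12 m and z of green_2 in the frame of caddy_in between -0.0025 and 0.008 m and angle between green_2's own z axis and vertical below 0.2 rad) and (horizontal distance between green_3 and caddy_in below 0.12 m and z of green_3 in the frame of caddy_in between -0.0025 and 0.008 m and angle between green_3's own z axis and vertical below 0.2 rad) and (distance between green_4 and rack_floor below 0.135 m and angle between green_4's own z axis and vertical between 0.28 and 0.6 rad))) and distance between purple and rack_floor below 0.135 m and angle between purple's own z axis and vertical between 0.28 and 0.6 rad and value of joint lid below 0.06 rad and linear speed of each of green_1, green_2, green_3, green_4, purple below 0.02 m/s); the robot touches nothing.
It fails at once if a carton is dropped: it moves faster than 0.5 m/s while the fingers do not hold it ((linear speed of green_1 above 0.5 m/s and contact force between the fingers and green_1 below 0.05 N) or (linear speed of green_2 above 0.5 m/s and contact force between the fingers and green_2 below 0.05 N) or (linear speed of green_3 above 0.5 m/s and contact force between the fingers and green_3 below 0.05 N) or (linear speed of green_4 above 0.5 m/s and contact force between the fingers and green_4 below 0.05 N) or (linear speed of purple above 0.5 m/s and contact force between the fingers and purple below 0.05 N)).
It fails at once if the purple carton is taken from its bay (moved more than 30 mm) (distance of purple from where it was at the start of the episode above 0.03 m).
It fails at once if the mug, jar or tin is moved more than 40 mm or tipped (distance of any of mug, jar, tin from where it was at the start of the episode above 0.04 m or angle between any of mug, jar, tin's own z axis and vertical above 0.3 rad).
It also fails if it takes over 72 s, if anything falls off the work surface, if the arm or the gripper's body presses on something with over 40 N, if the wrist force passes 120 N, or if a joint passes its speed limit or range.

## Robot

A 7-joint arm with a two-finger parallel gripper is mounted at the origin on the work surface. World frame = base frame: x ahead of the robot, y to its left, z up, the work surface at z = 0. Lengths are in m, angles in rad, forces in N, time in s.
With the tool pointing down it reaches from about 0.4 to 0.85 m from the base axis. Payload 10.4 kg.
Tool frame: the origin (TCP) lies at the very end of the fingers, on their centre line; the grasp point (between the pads) lies 19 mm behind it; z points along the fingers, y is the line along which they close (so a half turn about z gives the same grasp; the last joint's range is limited). The gripper opens to 87 mm and grips with 3 to 60 N. Pads are 19 mm wide; open, the fingers measure 117 mm over their backs; the gripper's body (75 mm by 190 mm) begins 51 mm behind the grasp point.
Start: joints at [1.241, 0.332, -0.065, 1.46, 0.022, 1.35, -0.088], TCP at [0.189, -0.596, 0.223] pointing down, gripper open.
Joint ranges: [-2.6, 2.6], [-0.5, 2.12], [-1.47, 1.34], [0.16, 2.42], [-1.27, 4.41], [0.06, 2.06], [-2.6, 2.6]. Speed limits (rad/s): [2.22, 2.22, 2.79, 2.79, 3.14, 3.14, 3.14].

## Interface

Orientations are given as a unit quaternion [x, y, z, w].
In Python, from bench import read_state, cams, workorder gives the robot as it stands.
- The arm moves only by the shell command python3 -m crank 'ROWS' [FORCE]. ROWS is text: rows parted by semicolons, each of 5 numbers parted by spaces: the shift along the tool's x, y, z scaled (see below), then the turn about the tool's z scaled (see below), then the opening, from -1 (shut) to 1 (fully open). In form: dx dy dz yaw jaw; .... A call has 1 to 10 rows; each row shifts and turns the commanded pose from where the row before left it, along the tool's axes as they then stand; what a row does not reach is not made up. The controller multiplies each number of a shift by 200 mm and each number of a turn by 90 degrees. A row lasts 1/10 s, in which the tool goes at most 50 mm and 8.59 degrees, less where a joint would pass 70% of its speed; a pose out of reach is approached as far as the arm can. A call with a number of a shift or a turn outside -1 to 1 is refused whole. A call with a gripper value outside its range is refused whole. The fingers move at their own pace and stop on an object; FORCE is the grip in N (left out, the last holds). Time passes only in rows, so rows that do not move let the fingers close. It gives the time, the measured TCP pose, the force, the opening and the grip force at its end, in the units of the state.
- read_state(): the state, without advancing time (a new reading comes with each control period).
- cams.camera(name): name is "scene" or "top" or "wrist"; returns a dict with "img" (400x640x3 uint8, blue, green, red), "K" (3x3 intrinsics, pixels), "dist" ([k1, k2, p1, p2, k3] as OpenCV has them; the pictures are not rectified), "xyz" and "attitude" of the camera in the world; the wrist camera has in their place "mount" (4x4, takes a point from camera to tool coordinates, whose origin is the TCP and whose axes are the flange's). Camera axes: x right, y down, z forward; pixel columns grow to the right and rows downward; lengths in m; the calibration is good to about 2 mm. A picture is of the moment at which its call begins: read the wrist's pose just before it. There is no depth.
- workorder.close_job(): hands the job in; it is judged then, once.
The state is a dict: "time": time; "joint_positions": joint angles; "joint_vel": joint speeds; "joint_torque": joint torques, N m; "ee_pos": TCP position; "eef_rot": TCP orientation; "ft_force": force on the tool from outside, world axes, zero at the start; "torque": the same for the moment, N m; "width": finger opening in m; "grip_force": force on a finger pad.
Only numpy, scipy, OpenCV 4.12 (cv2) and the standard library are available. Lean on these libraries where they do the work, as an engineer would, in place of code of your own. Each camera call takes 0.05 s, during which the arm holds its last target. There are 200 camera calls.

## Working session

There is one attempt and no reset: what is moved stays moved. The work goes in short steps, Python scripts to look and compute and a shell command to move; the robot and the scene stay as the last step left them, time stands still between calls to the robot, and variables do not carry over. Pictures are saved under pics/ and viewed, at most 10 in all, crops included, and the job is handed in when it is done.

```bash
ls; mkdir -p pics
python3 - <<'E'
from bench import read_state, cams
import cv2
print(read_state())
for n in ("scene","top","wrist"):
    c=cams.camera(n); cv2.imwrite(f"pics/{n}0.png",c["img"]); print(n,{k:v for k,v in c.items() if k!="img"})
E
```

```text
pics
{'time': 0.0, 'joint_positions': array([ 1.2413759 ,  0.33287265, -0.06468941,  1.46092784,  0.02158592,
        1.34989395, -0.08849718]), 'joint_vel': array([ 0.00068178,  0.00177851,  0.00042285, -0.00085901, -0.00084316,
       -0.0007073 ,  0.00100411]), 'joint_torque': array([ 3.31983447e-04, -6.23247170e+01,  2.49431364e-02, -3.89899564e+01,
       -6.12637843e-02,  3.96324706e-02,  1.83452453e-04]), 'ee_pos': array([ 0.18864656, -0.59545121,  0.22175986]), 'eef_rot': array([ 9.88254673e-01,  1.52814287e-01, -1.34312077e-04, -6.90559034e-04]), 'ft_force': array([-0.46150881, -0.89164701, -0.42515752]), 'torque': array([0.02674302, 0.02262807, 0.02751831]), 'grip_force': 0.0, 'width': 0.0869691353979262}
scene {'K': array([[445.32890593,   0.        , 324.48386412],
       [  0.        , 445.32890593, 199.51406877],
       [  0.        ,   0.        ,   1.        ]]), 'dist': array([-0.03745004,  0.        ,  0.        ,  0.        ,  0.        ]), 'xyz': array([ 1.37880987, -0.12665299,  0.91658148]), 'attitude': array([ 0.7022809 ,  0.59796812, -0.25100678, -0.2936516 ])
[... 276 characters left out ...]
-0.01074264,  1.06509988]), 'attitude': array([-0.70221328,  0.71073676, -0.02275176,  0.03510165])}
wrist {'K': array([[285.3413077 ,   0.        , 322.91503353],
       [  0.        , 285.3413077 , 197.31271376],
       [  0.        ,   0.        ,   1.        ]]), 'dist': array([-0.01682035,  0.        ,  0.        ,  0.        ,  0.        ]), 'mount': array([[-9.45205526e-04, -9.61604039e-01, -2.74439025e-01,
         7.56696080e-02],
       [ 9.99999531e-01, -8.50886590e-04, -4.62722459e-04,
         2.58085154e-04],
       [ 2.11439299e-04, -2.74439334e-01,  9.61604392e-01,
        -1.62600814e-01],
       [ 0.00000000e+00,  0.00000000e+00,  0.00000000e+00,
         1.00000000e+00]])}
```

View pics/scene0.png

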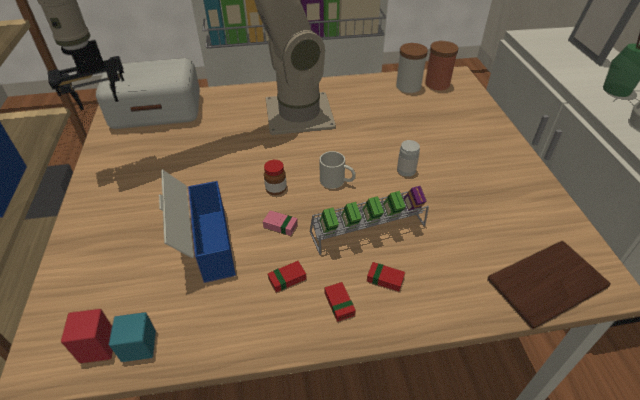

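View pics/top0.png

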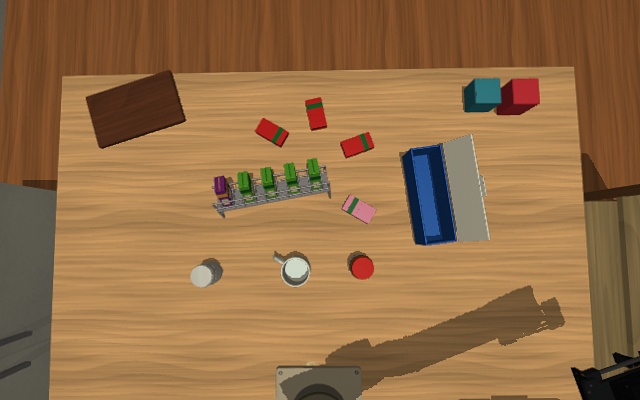

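The scene view shows the rack centred near (370,215), with four greens and purple at its right end. The caddy is at (205,225) with its lid leaning left, the jar at (275,178), the mug at (335,170), and the pink and red decoys are scattered. In the top view the rack runs from (222,205) to (328,180) with purple at the left end (+y), and the caddy is at (430,195).

```bash
cat > h.py <<'E'
import numpy as np, cv2
from scipy.spatial.transform import Rotation as R
from bench import read_state, cams
def cam(name):
    s=read_state(); c=cams.camera(name)
    if name=="wrist":
        T=np.eye(4); T[:3,:3]=R.from_quat(s["eef_rot"]).as_matrix(); T[:3,3]=s["ee_pos"]; T=T@c["mount"]
        c["R"],c["t"]=T[:3,:3],T[:3,3]
    else: c["R"],c["t"]=R.from_quat(c["attitude"]).as_matrix(),c["xyz"]
    return c
def ray(c,px):
    u=cv2.undistortPoints(np.float64(px).reshape(-1,1,2),c["K"],c["dist"]).reshape(-1,2)
    d=np.c_[u,np.ones(len(u))]@c["R"].T
    return c["t"],d
def onplane(c,px,z):
    t,d=ray(c,px); return t+d*((z-t[2])/d[:,2])[:,None]
def proj(c,P):
    rv=cv2.Rodrigues(c["R"].T)[0]
    return cv2.projectPoints(np.float64(P).reshape(-1,1,3),rv,-c["R"].T@c["t"],c["K"],c["dist"])[0].reshape(-1,2)
def tri(c1,p1,c2,p2):
    a,d=ray(c1,p1);b,e=ray(c2,p2);out=[]
    for x,y in zip(d,e):
        k=np.linalg.lstsq(np.c_[x,-y],b-a,rcond=None)[0]; out.append(np.r_[(a+k[0]*x+b+k[1]*y)/2,np.linalg.norm(a+k[0]*x-b-k[1]*y)])
    return np.array(out)
def blobs(img,lo,hi,amin=30):
    m=cv2.inRange(cv2.cvtColor(img,cv2.COLOR_BGR2HSV),lo,hi)
    cs=cv2.findContours(m,cv2.RETR_EXTERNAL,cv2.CHAIN_APPROX_NONE)[0]
    return [c for c in cs if cv2.contourArea(c)>amin]
E
python3 - <<'E'
from h import *
np.set_printoptions(precision=4,suppress=True)
for n in ("top","scene"):
    c=cam(n)
    for nm,lo,hi in (("green",(40,80,40),(75,255,255)),("blue",(100,120,30),(125,255,255)),("purple",(130,60,30),(165,255,255))):
        for b in blobs(c["img"],lo,hi):
            m=cv2.moments(b); r=cv2.minAreaRect(b)
            print(n,nm,m["m00"],m["m10"]/m["m00"],m["m01"]/m["m00"],"\n",cv2.boxPoints(r).tolist() if nm=="blue" else "", onplane(c,[m["m10"]/m["m00"],m["m01"]/m["m00"]],.126 if nm!="blue" else .005))
    if n=="top":
        im=c["img"]; cv2.imwrite("pics/crop1.png",cv2.resize(im[125:260,200:500],None,fx=2.66,fy=2.66,interpolation=cv2.INTER_CUBIC))
E
```

```text
top green 53.5 352.35202492211835 205.32087227414328 
  [[ 0.5447 -0.0928  0.126 ]]
top green 235.5 244.14791224345362 183.68223637650388 
  [[0.6024 0.1765 0.126 ]]
top green 237.0 267.36779184247536 179.43178621659632 
  [[0.6123 0.1182 0.126 ]]
top green 213.5 290.43403590944575 174.9367681498829 
  [[0.6228 0.0603 0.126 ]]
top green 212.0 313.5833333333333 170.5943396226415 
  [[0.633  0.0023 0.126 ]]
top green 51.0 364.11764705882354 141.7941176470588 
  [[ 0.7043 -0.1255  0.126 ]]
top green 47.5 277.0280701754386 134.79649122807018 
  [[0.7257 0.0936 0.126 ]]
top green 47.5 313.9859649122807 105.53333333333333 
  [[ 0.7999 -0.0006  0.126 ]]
top blue 3776.5 428.6975153360695 195.36797740412197 
 [[400.6243591308594, 149.95407104492188], [441.0892028808594, 143.56488037109375], [456.3648986816406, 240.31082153320312], [415.9000549316406, 246.70001220703125]] [[ 0.5784 -0.3172  0.005 ]]
top purple 120.0 220.1236111111111 185.75 
  [[0.598 0.237 0.126]]
scene green 59.5 342.0924369747899 305.0028011204481 
  [[ 0.8948 -0.0134  0.126 ]]
scene green 71.5 279.86946386946386 277.722610
[... 1167 characters left out ...]
232.08470444850698 
 [[183.0479736328125, 187.26400756835938], [217.63198852539062, 180.97601318359375], [234.83200073242188, 275.5760192871094], [200.24798583984375, 281.864013671875]] [[ 0.5393 -0.3086  0.005 ]]
scene blue 1177.0 8.383602378929481 169.55706598697253 
 [[0.0, 216.0], [0.0, 124.0], [25.0, 124.0], [25.0, 216.0]] [[ 0.1669 -0.959   0.005 ]]
scene purple 126.0 417.41137566137564 195.29497354497352 
  [[0.6086 0.237  0.126 ]]
scene purple 36.5 321.4246575342466 29.694063926940636 
  [[-0.4125  0.1476  0.126 ]]
scene purple 58.0 314.9741379310345 27.770114942528732 
  [[-0.4358  0.1238  0.126 ]]
scene purple 107.5 313.3472868217054 5.541085271317829 
  [[-0.6779  0.1513  0.126 ]]
```

View pics/crop1.png

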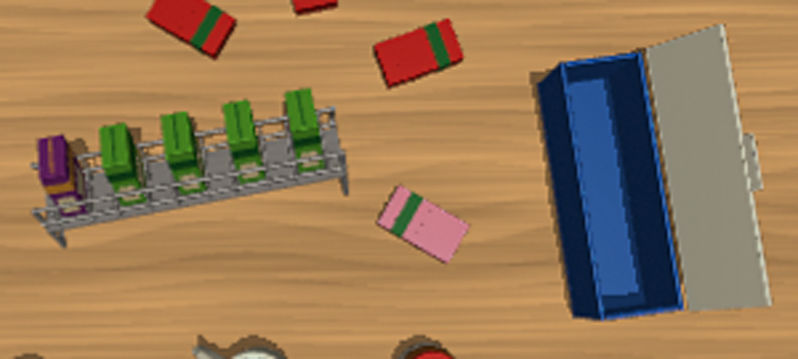

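The crop shows purple at (58,175), greens at about (118,150), (180,145), (240,135) and (303,125), the caddy rim corners at (562,65), (640,52), (682,308) and (602,320), and the lid to the right. I'll move above the rack for a close look.

```bash
python3 -m crank '0 0 -0.2 0 0; 0 0 -0.2 0 0; 0.15 -0.124 0 0 0; 0.15 -0.124 0 0 0; 0.15 -0.124 0 0 0; 0.15 -0.124 0 0 0; 0.15 -0.124 0 0 0; 0.15 -0.124 0 0 0; 0.15 -0.124 0 0 0; 0.15 -0.124 0 0 0' 25
python3 -m crank '0.15 -0.124 0 0 0; 0.15 -0.124 0 0 0; 0.15 -0.124 0 0 0; 0.15 -0.124 0 0 0; 0.15 -0.124 0 0 0; 0.15 -0.124 0 0 0; 0.15 -0.124 0 0 0; 0.15 -0.124 0 0 0; 0.15 -0.124 0 0 0; 0.15 -0.124 0 0.085 0'
python3 -m crank '0.15 -0.124 0 0 0; 0.15 -0.124 0 0 0; 0 0 0 0 0;0 0 0 0 0'
python3 - <<'E'
from h import *
np.set_printoptions(precision=4,suppress=True)
s=read_state();print(s["ee_pos"],s["joint_positions"],s["width"], R.from_quat(s["eef_rot"]).as_matrix()[:,0])
c=cam("top")
q=np.array([[562,65],[640,52],[682,308],[602,320]])/[798/300,359/135]+[200,125]-.3
P=onplane(c,q,.105);print(P, P.mean(0), np.linalg.norm(np.diff(P,axis=0),axis=1))
c=cam("wrist");cv2.imwrite("pics/w1.png",c["img"]);np.savez("w1",**c)
E
```

```text
time: 1.25
ee_pos: [0.3582, -0.3327, 0.3026]
eef_rot: [0.988, 0.153, 0.0, 0.0]
ft_force: [1.1, 0.0, -0.3]
width: 0.0437
grip_force: 0.0
time: 2.25
ee_pos: [0.5694, -0.0059, 0.3026]
eef_rot: [0.996, 0.086, 0.0, 0.0]
ft_force: [-0.1, -0.2, -0.1]
width: 0.0434
grip_force: 0.0
time: 2.65
ee_pos: [0.6193, 0.0528, 0.3019]
eef_rot: [0.996, 0.087, -0.001, -0.0]
ft_force: [0.3, -0.5, 0.3]
width: 0.0435
grip_force: 0.0
[0.6193 0.0528 0.3019] [ 0.3233  0.367  -0.6522  1.312   0.219   1.5349 -1.7001] 0.04354691202423398 [ 0.9847  0.174  -0.0011]
[[ 0.6884 -0.2474  0.105 ]
 [ 0.7001 -0.3228  0.105 ]
 [ 0.4544 -0.3527  0.105 ]
 [ 0.444  -0.2771  0.105 ]] [ 0.5717 -0.3     0.105 ] [0.0762 0.2475 0.0763]
```

View pics/w1.png

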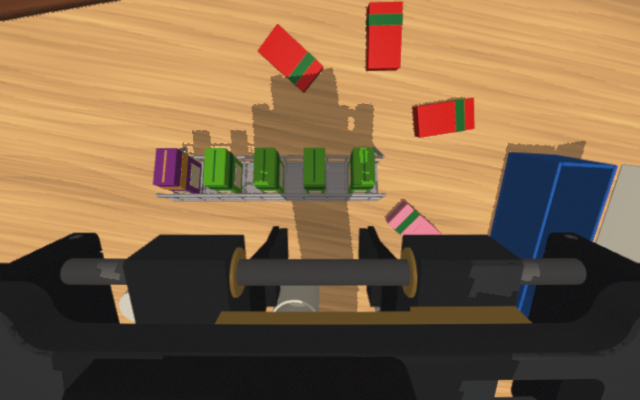

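The wrist view shows the tops of purple at (167,168) and the greens at (219,168), (266,168), (314,168) and (362,170). The caddy is at the right and the pink decoy at (410,215).

Run:
```python
from h import *
np.set_printoptions(precision=4,suppress=True)
c=dict(np.load("w1.npz"))
xs=[]
for b in sorted(blobs(c["img"][:215],(40,80,40),(75,255,255),200),key=lambda b:b[:,0,0].min()):
    p=b[:,0]; t=p[:,1].min(); up=p[(p[:,1]>t+2)&(p[:,1]<t+15)]
    l,r=up[:,0].min(),up[:,0].max()+1
    q=np.array([[(l+r)/2,t],[l,t+5],[r,t+5]])
    P=onplane(c,q,.1164); P2=onplane(c,q,.1185)
    print(l,r,t,p[:,1].max(),P[0],"width",np.linalg.norm(P2[1]-P2[2]))
    xs.append(P[0])
X=np.array(xs); d=X[0]-X[3]; print("spacing",np.linalg.norm(d)/3,"yaw",np.degrees(np.arctan2(d[1],d[0]))-90)
ex=np.array([np.cos(np.radians(10)),np.sin(np.radians(10))])
print("top centres",X[:,:2]-.0208*ex, "undersides", X[:,:2]-(.0208+.0355)*ex)
# top/scene triangulation of blob centroids
t,s=cam("top"),cam("scene")
f=lambda c,y:[[cv2.moments(b)["m10"]/cv2.moments(b)["m00"],cv2.moments(b)["m01"]/cv2.moments(b)["m00"]] for b in blobs(c["img"],(40,80,40),(75,255,255),200)if y(b)]
```

```text
204 240 148 193 [0.636  0.1786 0.1164] width 0.043801703147444825
254 282 148 193 [0.6455 0.1235 0.1164] width 0.0339207138264263
296 315 53 83 [0.757  0.0951 0.1164] width 0.021126197823757985
303 325 148 193 [0.655  0.0686 0.1164] width 0.0266049846341223
349 375 148 193 [0.665  0.0113 0.1164] width 0.03146970649126357
367 402 14 25 [0.8099 0.0171 0.1164] width 0.03777892134801385
456 464 99 131 [ 0.7401 -0.0893  0.1164] width 0.009352525914862327
spacing 0.037215439815253035 yaw 9.79993820684254
top centres [[ 0.6155  0.175 ]
 [ 0.625   0.1199]
 [ 0.7366  0.0915]
 [ 0.6345  0.065 ]
 [ 0.6445  0.0077]
 [ 0.7895  0.0135]
 [ 0.7196 -0.0929]] undersides [[ 0.5805  0.1689]
 [ 0.59    0.1138]
 [ 0.7016  0.0853]
 [ 0.5995  0.0588]
 [ 0.6095  0.0016]
 [ 0.7545  0.0073]
 [ 0.6846 -0.0991]]
```

```bash
python3 -m crank '0.017 0.13 0 0 0; 0.017 0.13 0 0 0; 0 0 0.2 0 0; 0 0 0.2 0 0; 0 0 0.2 0 0; 0 0 0 0 0; 0 0 0 0 0' 12
python3 - <<'E'
from h import *
c=cam("wrist"); s=read_state(); print(s["ee_pos"])
P=np.array([[.645,.005,.1261]])
print("pred top centre px",proj(c,P)); cv2.imwrite("pics/w2.png",c["img"])
for b in blobs(c["img"],(40,80,40),(75,255,255),200): print(cv2.boundingRect(b))
E
```

```text
time: 3.55
ee_pos: [0.6349, 0.0012, 0.1838]
eef_rot: [0.996, 0.086, 0.0, 0.0]
ft_force: [0.1, -0.6, 1.5]
width: 0.0435
grip_force: 0.0
[0.63579939 0.00156657 0.18512207]
pred top centre px [[320.2261073  200.01536112]]
(303, 172, 33, 59)
(228, 172, 49, 60)
(79, 172, 141, 60)
(455, 99, 13, 45)
(224, 34, 37, 45)
```

View pics/w2.png

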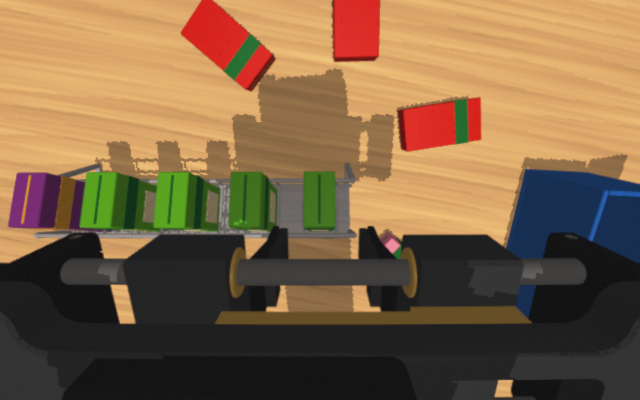

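The target carton's top is centred at (319,200), as predicted (320,200), and sits between the fingers (270–375). I'll descend and grip.

```bash
python3 -m crank '0 0 0.15 0 0; 0 0 0.15 0 0; 0 0 0.15 0 0; 0 0 0.045 0 0; 0 0 0 0 0; 0 0 0 0 -1; 0 0 0 0 -1; 0 0 0 0 -1; 0 0 0 0 -1' 12
```

```text
time: 4.5
ee_pos: [0.6356, 0.0024, 0.0848]
eef_rot: [0.996, 0.087, 0.001, -0.0]
ft_force: [-0.7, 1.5, 5.8]
width: 0.026
grip_force: 12.0
```

```bash
python3 -m crank '0.021 0 -0.045 0 -1; 0.042 0 -0.09 0 -1; 0.042 0 -0.09 0 -1; 0.042 0 -0.09 0 -1; 0.021 0 -0.1 0 -1; 0 0 -0.1 0 -1; -0.15 0 0 0 -1; -0.15 0 0 0 -1; -0.15 0 0 0 -1; -0.15 0 0 0 -1'
python3 -m crank '-0.15 0 0 0 -1; -0.15 0 0 0 -1; 0 0 0.15 0 -1; 0 0 0.15 0 -1; 0 0 0.15 0 -1; 0 0 0.15 0 -1; 0 0 0.02 0 -1; 0 0 0 0 -1'
python3 - <<'E'
from h import *
for n in("scene","wrist"):
    c=cam(n); print(read_state()["ee_pos"]); cv2.imwrite(f"pics/p1{n}.png",c["img"])
a=cv2.imread("pics/p1scene.png")[120:280,180:440]; b=cv2.imread("pics/p1wrist.png")
cv2.imwrite("pics/p1.png",np.vstack([cv2.resize(a,(487,300)),cv2.resize(b,(480,300))[:, :].repeat(1,0)[:, :480] if 0 else cv2.copyMakeBorder(cv2.resize(b,(480,300)),0,0,0,7,0)]))
E
```

```text
time: 5.5
ee_pos: [0.5489, -0.0132, 0.187]
eef_rot: [0.996, 0.087, 0.0, 0.0]
ft_force: [-0.3, 0.7, 0.4]
width: 0.0262
grip_force: 12.0
time: 6.3
ee_pos: [0.4908, -0.0231, 0.0629]
eef_rot: [0.996, 0.087, -0.0, -0.0]
ft_force: [-0.3, 1.1, 0.8]
width: 0.0257
grip_force: 12.0
[ 0.49153113 -0.02313191  0.06381349]
[ 0.49191694 -0.02321593  0.06423033]
```

View pics/p1.png

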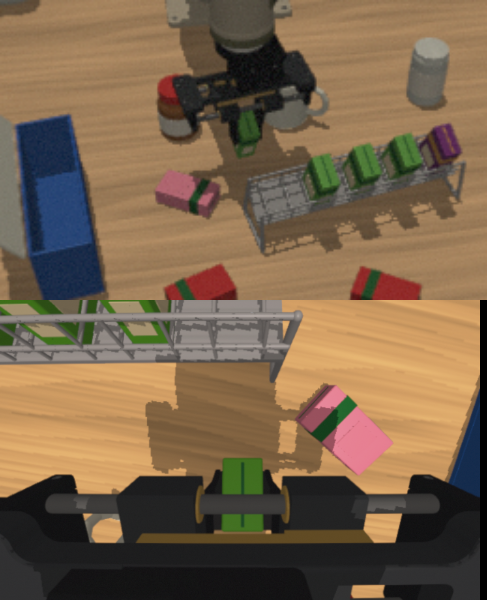

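The carton is held between the fingers, tilted, and the rack now has one empty bay. Next I'll pivot it upright against the counter with a light grip.

```bash
python3 -m crank '0 0 0.06 0 -1; 0 0 0.03 0 -1; 0 0 0.02 0 -1; 0 0 0 0 -1' 4
python3 -m crank '-0.014 0 0 0 -1; -0.014 0 0 0 -1; -0.014 0 0.001 0 -1; -0.014 0 0.001 0 -1; -0.014 0 0.002 0 -1; -0.014 0 0.002 0 -1; -0.014 0 0.003 0 -1; -0.014 0 0.004 0 -1; -0.014 0 0.005 0 -1; -0.014 0 0.005 0 -1' 4
python3 - <<'E'
from h import *
np.set_printoptions(precision=4,suppress=True)
s=read_state();print(s["ee_pos"])
out=[]
for n in("scene","wrist"):
    c=cam(n); out.append(c["img"])
    for b in blobs(c["img"],(40,80,40),(75,255,255),150):print(n,cv2.boundingRect(b))
a=out[0][120:240,230:380]
cv2.imwrite("pics/p2.png",np.vstack([cv2.resize(a,(480,384)),cv2.resize(out[1][180:400],(480,165))]))
E
```

```text
time: 6.8
ee_pos: [0.491, -0.0234, 0.0404]
eef_rot: [0.996, 0.087, 0.0, 0.0]
ft_force: [-0.0, -0.2, 0.2]
width: 0.0256
grip_force: 4.0
time: 7.8
ee_pos: [0.4629, -0.0282, 0.0358]
eef_rot: [0.996, 0.087, -0.0, 0.0]
ft_force: [1.1, -0.1, 2.8]
width: 0.0256
grip_force: 4.0
[ 0.4629 -0.0282  0.0358]
scene (342, 202, 20, 25)
scene (363, 197, 21, 24)
scene (383, 191, 23, 25)
scene (303, 179, 13, 27)
scene (604, 44, 36, 52)
scene (226, 28, 21, 16)
scene (324, 0, 16, 21)
scene (221, 0, 25, 27)
wrist (294, 285, 59, 26)
wrist (293, 206, 61, 54)
wrist (422, 75, 87, 78)
```

View pics/p2.png

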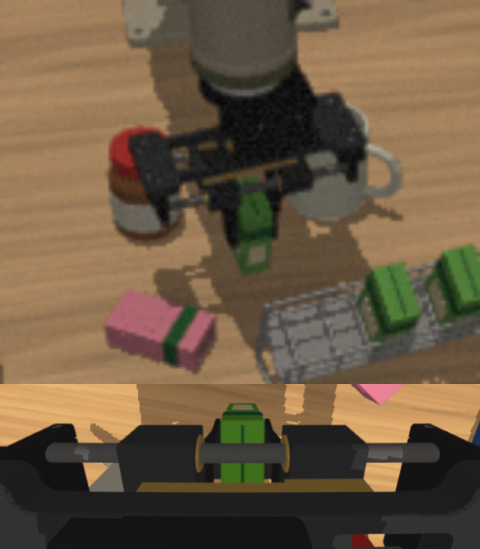

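The carton looks upright now, with its front face showing at (250,250) in the scene crop. I'll release so it sits flat and regrip a little higher.

```bash
python3 -m crank '0 0 0 0 -0.3; 0 0 0 0 -0.2; 0 0 0 0 -0.1;0 0 -0.03 0 -0.1; 0 0 0 0 -0.1'
python3 - <<'E'
from h import *
np.set_printoptions(precision=4,suppress=True)
s=read_state();print(s["ee_pos"],s["width"])
c=cam("wrist");cv2.imwrite("pics/p3.png",c["img"]);np.savez("p3",**c)
for b in blobs(c["img"],(40,80,40),(75,255,255),150):
    print(cv2.boundingRect(b))
x=R.from_quat(s["eef_rot"]).as_matrix()[:,0]
# expected px of an upright carton's top face / front-bottom if centred under a guess of corner
for off in (-.005,0,.005):
    o=s["ee_pos"]*[1,1,0]+x*off
    print(off,proj(c,[o+x*.023+[0,0,.084],o-x*.023+[0,0,.084],o+x*.023,o+x*.023+[0,0,.042]]))
E
```

```text
time: 8.4
ee_pos: [0.4637, -0.0281, 0.0427]
eef_rot: [0.996, 0.087, 0.0, 0.0]
ft_force: [-0.2, -0.8, 0.2]
width: 0.0387
grip_force: 0.0
[ 0.4637 -0.0281  0.0427] 0.03870072527088168
(298, 285, 51, 26)
(297, 206, 53, 54)
(419, 80, 82, 74)
-0.005 [[322.6764 245.0282]
 [322.7831 327.4328]
 [322.7598 196.2134]
 [322.7278 214.924 ]]
0 [[322.6635 235.0734]
 [322.7724 319.2156]
 [322.7525 189.7314]
 [322.7184 207.0656]]
0.005 [[322.6504 224.9032]
 [322.7616 310.8292]
 [322.745  183.1652]
 [322.7089 199.0795]]
```

View pics/p3.png

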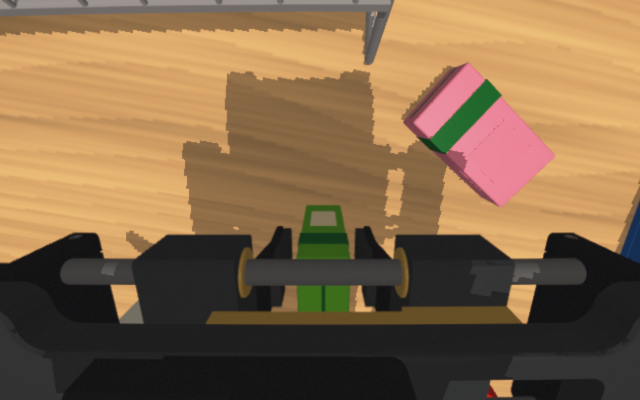

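The free-standing carton's front face spans rows 206–259 and is consistent with upright, about 12 mm behind the TCP. I'll shift, regrip, lift, carry it over the caddy and look at the caddy.

```bash
python3 -m crank '-0.06 0 0 0 -0.1; 0 0 0 0 -0.1; 0 0 0 0 -1; 0 0 0 0 -1; 0 0 0 0 -1; 0 0 -0.1 0 -1; 0 0 -0.2 0 -1; 0 0 -0.22 0 -1; 0 0 -0.22 0 -1; 0 0 -0.2 0 -1' 15
python3 -m crank '0.0515 0.2 0 0 -1; 0.0515 0.2 0 0 -1; 0.0515 0.2 0 0 -1; 0.0515 0.2 0 0 -1; 0.0515 0.2 0 0 -1; 0.0515 0.2 0 0 -1; 0.0515 0.2 0 0 -1; 0 0 0 -0.09 -1; 0 0 0 -0.09 -1; 0 0 0 -0.09 -1'
python3 -m crank '0 0 0 -0.09 -1; 0 0 0 -0.09 -1; 0 0 0 -0.09 -1; 0 0 0 -0.09 -1; 0 0 0 -0.09 -1; 0 0 0 -0.09 -1; 0 0 0 -0.07 -1; 0 0 0 0 -1; 0 0 0 0 -1'
python3 - <<'E'
from h import *
np.set_printoptions(precision=4,suppress=True)
s=read_state();x=R.from_quat(s["eef_rot"]).as_matrix()[:,0];print(s["ee_pos"],s["joint_positions"],np.degrees(np.arctan2(x[1],x[0])),s["width"])
c=cam("wrist");cv2.imwrite("pics/p4.png",c["img"]);np.savez("p4",**c)
E
```

```text
time: 9.45
ee_pos: [0.4514, -0.03, 0.2321]
eef_rot: [0.996, 0.087, 0.0, 0.0]
ft_force: [1.0, -0.4, -0.5]
width: 0.0257
grip_force: 15.0
time: 10.45
ee_pos: [0.5708, -0.2936, 0.2293]
eef_rot: [0.955, 0.297, -0.0, -0.0]
ft_force: [0.8, 1.3, -0.2]
width: 0.0258
grip_force: 15.0
time: 11.35
ee_pos: [0.5706, -0.2936, 0.2297]
eef_rot: [0.714, 0.7, 0.0, -0.0]
ft_force: [-1.2, 0.3, -0.3]
width: 0.0262
grip_force: 15.0
[ 0.5706 -0.2936  0.2297] [ 0.9047  0.4507 -0.6943  1.3724  0.2855  1.4197  0.1987] 88.93280588809019 0.026213189040303158
```

View pics/p4.png

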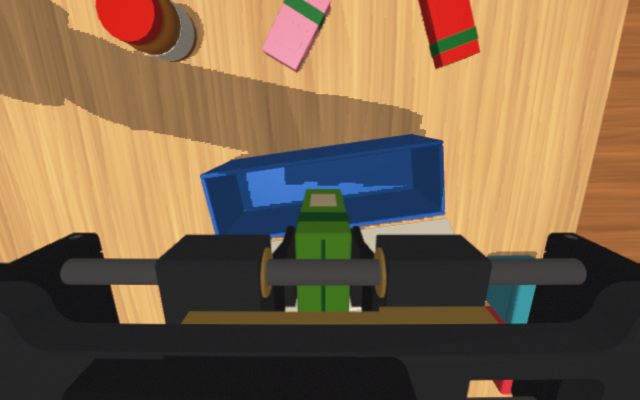

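The wrist view over the caddy shows the rim corners at about (201,176), (443,142) and (445,214), with the carton hanging upright at (323,215). I'll compute the caddy pose from these.

Run:
```python
from h import *
np.set_printoptions(precision=4,suppress=True)
c=dict(np.load("p4.npz"))
m=cv2.inRange(cv2.cvtColor(c["img"],cv2.COLOR_BGR2HSV),(100,100,30),(125,255,255)); 
b=max(cv2.findContours(m,0,cv2.CHAIN_APPROX_NONE)[0],key=cv2.contourArea)
h=cv2.convexHull(b); print(cv2.approxPolyDP(h,3,True)[:,0].tolist())
P=onplane(c,[[201,176],[443,142],[445,214]],.105);print(P,np.linalg.norm(np.diff(P,axis=0),axis=1),np.degrees(np.arctan2(*(P[1]-P[0])[1::-1])))
B=onplane(c,[[240,160],[413,135]],0);print(B,np.linalg.norm(B[1]-B[0]),np.degrees(np.arctan2(*(B[1]-B[0])[1::-1])))
```

```text
[[442, 142], [443, 214], [271, 237], [215, 233], [200, 176], [231, 160], [411, 134]]
[[ 0.446  -0.2751  0.105 ]
 [ 0.6916 -0.2455  0.105 ]
 [ 0.701  -0.3215  0.105 ]] [0.2474 0.0766] 6.887625189330407
[[ 0.457  -0.2745  0.    ]
 [ 0.6936 -0.2453  0.    ]] 0.23842855700944832 7.03845412538443
```

```bash
python3 -m crank '0 0 0 -0.089 -1; -0.009 0.19 0 0 -1; -0.009 0.19 0 0 -1; 0 0 0 0 -1; 0 0 0.18 0 -1; 0 0 0.18 0 -1; 0 0 0.18 0 -1; 0 0 0.18 0 -1; 0 0 0.14 0 -1; 0 0 0.02 0 -1'
python3 -m crank '0 0 0.01 0 -1; 0 0 0.008 0 -1; 0 0 0 0 -1'
```

```text
time: 12.4
ee_pos: [0.6439, -0.2873, 0.0499]
eef_rot: [0.662, 0.749, -0.001, -0.003]
ft_force: [0.0, -0.7, -0.0]
width: 0.0258
grip_force: 15.0
time: 12.7
ee_pos: [0.6474, -0.2881, 0.0522]
eef_rot: [0.662, 0.75, 0.0, 0.001]
ft_force: [0.3, -1.0, -0.3]
width: 0.026
grip_force: 15.0
```

```bash
python3 -m crank '0 0 0.01 0 -1; 0 0 0.005 0 -1; 0 0 0 0 -1'; python3 -m crank '0 0 0.01 0 -1; 0 0 0 0 -1'
```

```text
time: 13.0
ee_pos: [0.6465, -0.2877, 0.0475]
eef_rot: [0.662, 0.75, -0.0, 0.0]
ft_force: [-0.6, -1.0, -0.2]
width: 0.0264
grip_force: 15.0
time: 13.2
ee_pos: [0.6468, -0.2878, 0.047]
eef_rot: [0.662, 0.75, -0.0, 0.0]
ft_force: [-5.6, 1.1, 10.9]
width: 0.0258
grip_force: 15.0
```

The carton is on the floor with 11 N contact. I'll release it, rise, and return to the rack for the next one.

```bash
python3 -m crank '0 0 0 0 -0.1; 0 0 0 0 -0.1; 0 0 0 0 -0.1; 0 0 0 0 -0.1; 0 0 -0.05 0 -0.1; 0 0 -0.2 0 -0.1; 0 0 -0.2 0 -0.1; 0 0 -0.2 0 -0.1; 0 0 -0.2 0 -0.1; 0.2 0.013 0 0 0'
python3 -m crank '0.22 0.013 0 0 0; 0.22 0.013 0 0 0; 0.22 0.013 0 0 0; 0.22 0.013 0 0 0; 0.22 0.013 0 0 0; 0.22 0.013 0 0 0; 0.22 0.013 0 0 0; 0 0 0 0.088 0; 0 0 0 0.088 0; 0 0 0 0.088 0'
python3 -m crank '0 0 0 0.088 0; 0 0 0 0.088 0; 0 0 0 0.088 0; 0 0 0 0.088 0; 0 0 0 0.088 0; 0 0 0 0.088 0; 0 0 0 0.088 0; 0 0 0 0.088 0; 0 0 0 0 0'
cat > al.py <<'E'
# TCP and remaining shift (tool units) to a target given as x y z yawdeg of tool x
from h import *; import sys
np.set_printoptions(precision=4,suppress=True)
s=read_state();M=R.from_quat(s["eef_rot"]).as_matrix();a=np.degrees(np.arctan2(M[1,0],M[0,0]))
t=np.array(list(map(float,sys.argv[1:5])))
d=R.from_euler("z",t[3],degrees=True).as_matrix()@np.diag([1,-1,-1])
print(s["ee_pos"],a,"units with yaw done first:",(t[:3]-s["ee_pos"])@d/.2,"yaw",-(t[3]-a)/90)
E
python3 al.py .6253 .0615 .0848 9.85
python3 - <<'E'
from h import *
np.set_printoptions(precision=4,suppress=True)
c=cam("top")
for b in blobs(c["img"],(40,80,40),(75,255,255),60): print(cv2.boundingRect(b),onplane(c,[cv2.minAreaRect(b)[0]],.089))
c=cam("wrist"); print(proj(c,[[.645-.0103,.005+.0591,.1261]]))
for b in blobs(c["img"],(40,80,40),(75,255,255),150): print(cv2.boundingRect(b))
E
```

```text
time: 14.2
ee_pos: [0.6456, -0.2539, 0.2222]
eef_rot: [0.665, 0.747, 0.001, 0.005]
ft_force: [0.8, 0.2, -0.6]
width: 0.0415
grip_force: 0.0
time: 15.2
ee_pos: [0.6238, 0.0608, 0.2161]
eef_rot: [0.803, 0.596, 0.0, 0.0]
ft_force: [0.3, -0.2, 0.4]
width: 0.0434
grip_force: 0.0
time: 16.1
ee_pos: [0.6239, 0.0605, 0.2162]
eef_rot: [0.996, 0.086, 0.0, 0.0]
ft_force: [0.1, 0.6, 1.0]
width: 0.0433
grip_force: 0.0
[0.6239 0.0605 0.2162] 9.913985296479154 units with yaw done first: [ 0.0076 -0.0037  0.6569] yaw 0.0007109477386572749
(416, 160, 20, 14) [[ 0.6433 -0.287   0.089 ]]
[[320.9867 189.3318]]
(619, 208, 21, 29)
(306, 165, 29, 56)
(240, 164, 42, 57)
(173, 164, 57, 56)
(494, 102, 10, 40)
(287, 42, 34, 40)
(385, 0, 47, 13)
```

```bash
python3 -m crank '0.007 -0.003 0.17 0 0; 0 0 0.17 0 0; 0 0 0.17 0 0; 0 0 0.147 0 0; 0 0 0 0 0; 0 0 0 0 -1; 0 0 0 0 -1; 0 0 0 0 -1; 0 0 0 0 -1' 12
python3 -m crank '0.021 0 -0.045 0 -1; 0.042 0 -0.09 0 -1; 0.042 0 -0.09 0 -1; 0.042 0 -0.09 0 -1; 0.021 0 -0.1 0 -1; 0 0 -0.1 0 -1; -0.15 0 0 0 -1; -0.15 0 0 0 -1; -0.15 0.1 0 0 -1; -0.15 0.1 0 0 -1'
python3 -m crank '-0.15 0.1 0 0 -1; -0.15 0 0 0 -1; 0 0 0.15 0 -1; 0 0 0.15 0 -1; 0 0 0.15 0 -1; 0 0 0.15 0 -1; 0 0 0.02 0 -1; 0 0 0 0 -1; 0 0 0 0 -1'; python3 al.py .491 -.0234 .0404 9.9
```

```text
time: 17.1
ee_pos: [0.6262, 0.0616, 0.0857]
eef_rot: [0.996, 0.088, 0.001, -0.0]
ft_force: [0.0, 2.8, 6.2]
width: 0.0259
grip_force: 12.0
time: 18.1
ee_pos: [0.5461, 0.0064, 0.1877]
eef_rot: [0.996, 0.088, 0.0, 0.0]
ft_force: [0.9, -1.1, -0.8]
width: 0.0259
grip_force: 12.0
time: 19.0
ee_pos: [0.4926, -0.0235, 0.0647]
eef_rot: [0.996, 0.087, 0.001, 0.0]
ft_force: [0.1, 0.3, -0.6]
width: 0.0256
grip_force: 12.0
[ 0.4926 -0.0235  0.0647] 10.024185720614378 units with yaw done first: [-0.008  -0.0019  0.1214] yaw 0.0013798413401597523
```

```bash
python3 -m crank '0 0 0.06 0 -1; 0 0 0.03 0 -1; 0 0 0.025 0 -1; 0 0 0 0 -1' 4
python3 -m crank '-0.014 0 0 0 -1; -0.014 0 0 0 -1; -0.014 0 0.001 0 -1; -0.014 0 0.001 0 -1; -0.014 0 0.002 0 -1; -0.014 0 0.002 0 -1; -0.014 0 0.003 0 -1; -0.014 0 0.004 0 -1; -0.014 0 0.005 0 -1; -0.014 0 0.005 0 -1' 4
python3 -m crank '0 0 0 0 -0.3; 0 0 0 0 -0.2; 0 0 0 0 -0.1;0 0 -0.03 0 -0.1; 0 0 0 0 -0.1'
cat > up.py <<'E'
# rows of the front face's bottom edge and band/top, against an upright carton at offsets along tool x
from h import *
s=read_state();c=cam("wrist");x=R.from_quat(s["eef_rot"]).as_matrix()[:,0]
print(s["ee_pos"],s["width"])
for b in blobs(c["img"],(40,80,40),(75,255,255),150): print(cv2.boundingRect(b))
o=s["ee_pos"]*[1,1,0]
for k in(-.015,-.01,-.005,0): print(k,proj(c,[o+x*(k+.023),o+x*(k+.023)+[0,0,.084]])[:,1])
g=c["img"][195:265,int(cv2.boundingRect(max(blobs(c["img"][190:330],(40,80,40),(75,255,255),150),key=cv2.contourArea))[0])+8,1]
print(g.tolist())
E
python3 up.py; grep -n zz /dev/null
python3 - <<'E'
import cv2
# reference profile of the first carton, known upright
g=cv2.imread("pics/p3.png"); print(g[195:265,305,1].tolist())
E
```

```text
time: 19.4
ee_pos: [0.4917, -0.0236, 0.0397]
eef_rot: [0.996, 0.087, 0.0, 0.0]
ft_force: [0.3, -0.0, -0.0]
width: 0.026
grip_force: 4.0
time: 20.4
ee_pos: [0.4636, -0.0285, 0.0353]
eef_rot: [0.996, 0.087, -0.0, 0.0]
ft_force: [0.8, 0.3, 3.5]
width: 0.0261
grip_force: 4.0
time: 20.9
ee_pos: [0.4644, -0.0283, 0.0421]
eef_rot: [0.996, 0.087, 0.0, 0.0]
ft_force: [0.5, -0.7, -1.2]
width: 0.0389
grip_force: 0.0
[ 0.46438659 -0.02833642  0.04207709] 0.03892050225686499
(297, 285, 53, 26)
(297, 207, 53, 52)
(419, 81, 82, 74)
-0.015 [209.18444186 264.95403417]
-0.01 [202.85118256 255.37852477]
-0.005 [196.43590484 245.59687342]
0 [189.9373388  235.60356206]
[100, 101, 103, 105, 107, 106, 107, 107, 108, 108, 108, 107, 107, 105, 100, 100, 97, 94, 93, 92, 89, 88, 88, 88, 88, 88, 88, 87, 88, 89, 88, 88, 89, 88, 88, 88, 88, 88, 85, 74, 56, 55, 53, 53, 53, 53, 53, 54, 53, 56, 69, 86, 89, 89, 87, 88, 88, 87, 87, 89, 88, 88, 88, 83, 62, 53, 54, 55, 57, 59]
[103, 104, 105, 107, 107, 108, 107, 108, 107, 108, 106, 104, 102, 100, 100, 97, 95, 94, 90, 91, 89, 86, 88, 88, 89, 88, 89, 89, 88, 88, 88, 88, 88, 88, 88, 87, 88, 81, 57, 53, 53, 54, 54, 53, 53, 53, 53, 55, 65, 81, 89, 89, 91, 88, 90, 90, 89, 89, 89, 89, 89, 92, 99, 97, 66, 53, 53, 56, 58, 59]
```

```bash
python3 -m crank '-0.06 0 0 0 -0.1; 0 0 0 0 -0.1; 0 0 0 0 -1; 0 0 0 0 -1; 0 0 0 0 -1; 0 0 -0.1 0 -1; 0 0 -0.2 0 -1; 0 0 -0.22 0 -1; 0 0 -0.22 0 -1; 0 0 -0.2 0 -1' 15
python3 -m crank '0.0515 0.2 0 0 -1; 0.0515 0.2 0 0 -1; 0.0515 0.2 0 0 -1; 0.0515 0.2 0 0 -1; 0.0515 0.2 0 0 -1; 0.0515 0.2 0 0 -1; 0.0515 0.2 0 0 -1; 0 0 0 -0.088 -1; 0 0 0 -0.088 -1; 0 0 0 -0.088 -1'
python3 -m crank '0 0 0 -0.088 -1; 0 0 0 -0.088 -1; 0 0 0 -0.088 -1; 0 0 0 -0.088 -1; 0 0 0 -0.088 -1; 0 0 0 -0.088 -1; 0 0 0 -0.088 -1; 0 0 0 -0.088 -1; 0 0 0 0 -1'
python3 al.py .573 -.297 .049 96.95
```

```text
time: 21.95
ee_pos: [0.452, -0.0303, 0.2315]
eef_rot: [0.996, 0.087, 0.0, 0.0]
ft_force: [0.3, -0.5, -0.1]
width: 0.0254
grip_force: 15.0
time: 22.95
ee_pos: [0.5718, -0.2937, 0.2286]
eef_rot: [0.956, 0.293, -0.0, -0.001]
ft_force: [0.3, 0.4, -1.0]
width: 0.0263
grip_force: 15.0
time: 23.85
ee_pos: [0.5717, -0.2937, 0.2289]
eef_rot: [0.661, 0.75, 0.0, -0.0]
ft_force: [-0.4, -0.1, -1.2]
width: 0.0258
grip_force: 15.0
[ 0.5717 -0.2937  0.2289] 97.26276786490445 units with yaw done first: [-0.0172  0.0045  0.8995] yaw 0.0034751984989382675
```

```bash
python3 -m crank '-0.017 0.005 0 0.003 -1; 0 0 0.18 0 -1; 0 0 0.18 0 -1; 0 0 0.18 0 -1; 0 0 0.18 0 -1; 0 0 0.14 0 -1; 0 0 0.02 0 -1; 0 0 0.01 0 -1; 0 0 0 0 -1; 0 0 0 0 -1'
python3 -m crank '0 0 0.012 0 -1; 0 0 0 0 -1'; python3 -m crank '0 0 0.01 0 -1; 0 0 0 0 -1'
```

```text
time: 24.85
ee_pos: [0.5743, -0.2974, 0.0532]
eef_rot: [0.664, 0.748, 0.0, 0.001]
ft_force: [-0.2, -0.6, 0.7]
width: 0.0259
grip_force: 15.0
time: 25.05
ee_pos: [0.5733, -0.2971, 0.0494]
eef_rot: [0.664, 0.748, -0.0, 0.0]
ft_force: [-1.3, -0.8, -1.0]
width: 0.0261
grip_force: 15.0
time: 25.25
ee_pos: [0.573, -0.2969, 0.0468]
eef_rot: [0.664, 0.748, -0.0, -0.0]
ft_force: [-0.1, 0.1, -0.8]
width: 0.0261
grip_force: 15.0
```

```bash
python3 -m crank '0 0 0.007 0 -1; 0 0 0 0 -1'; python3 -m crank '0 0 0.006 0 -1; 0 0 0 0 -1'
```

```text
time: 25.45
ee_pos: [0.5732, -0.2969, 0.0465]
eef_rot: [0.664, 0.748, -0.0, 0.0]
ft_force: [-3.6, 1.5, 7.9]
width: 0.0254
grip_force: 15.0
time: 25.65
ee_pos: [0.5733, -0.297, 0.0464]
eef_rot: [0.664, 0.748, -0.0, 0.0]
ft_force: [-7.5, 3.3, 17.3]
width: 0.0261
grip_force: 15.0
```

Contact confirmed. Release it and go to the third carton.

```bash
python3 -m crank '0 0 0 0 -0.1; 0 0 0 0 -0.1; 0 0 0 0 -0.1; 0 0 0 0 -0.1; 0 0 -0.05 0 -0.1; 0 0 -0.2 0 -0.1; 0 0 -0.2 0 -0.1; 0 0 -0.2 0 -0.1; 0 0 -0.2 0 -0.1; 0.2 0.05 0 0 0'
python3 -m crank '0.228 0.05 0 0 0; 0.228 0.05 0 0 0; 0.228 0.05 0 0 0; 0.228 0.05 0 0 0; 0.228 0.05 0 0 0; 0.228 0.05 0 0 0; 0.228 0.05 0 0 0; 0.228 0.05 0 0 0; 0 0 0 0.088 0; 0 0 0 0.088 0'
python3 -m crank '0 0 0 0.088 0; 0 0 0 0.088 0; 0 0 0 0.088 0; 0 0 0 0.088 0; 0 0 0 0.088 0; 0 0 0 0.088 0; 0 0 0 0.088 0; 0 0 0 0.088 0; 0 0 0 0.088 0; 0 0 0 0 0'
python3 al.py .615 .1206 .0848 9.85
python3 - <<'E'
from h import *
np.set_printoptions(precision=4,suppress=True)
c=cam("top")
for b in blobs(c["img"],(40,80,40),(75,255,255),60): print(cv2.boundingRect(b),onplane(c,[cv2.minAreaRect(b)[0]],.089))
c=cam("wrist"); print(proj(c,[[.645-.0206,.005+.1182,.1261]]))
for b in blobs(c["img"],(40,80,40),(75,255,255),150): print(cv2.boundingRect(b))
E
```

```text
time: 26.65
ee_pos: [0.5793, -0.2624, 0.2209]
eef_rot: [0.667, 0.745, 0.0, 0.005]
ft_force: [1.3, 0.2, -0.2]
width: 0.0412
grip_force: 0.0
time: 27.65
ee_pos: [0.6138, 0.1182, 0.215]
eef_rot: [0.761, 0.649, 0.0, -0.0]
ft_force: [0.7, -0.6, 0.5]
width: 0.044
grip_force: 0.0
time: 28.65
ee_pos: [0.6141, 0.1159, 0.2151]
eef_rot: [0.996, 0.084, 0.0, 0.0]
ft_force: [-0.0, -0.2, -0.5]
width: 0.0436
grip_force: 0.0
[0.6141 0.1159 0.2151] 9.63745772517115 units with yaw done first: [ 0.0083 -0.0222  0.6514] yaw -0.0023615808314316707
(420, 189, 21, 13) [[ 0.5727 -0.2963  0.089 ]]
(415, 160, 21, 14) [[ 0.6433 -0.287   0.089 ]]
[[316.8883 189.5079]]
(302, 165, 29, 56)
(236, 165, 42, 56)
(540, 101, 12, 40)
(335, 42, 35, 42)
(432, 0, 51, 14)
```

```bash
python3 -m crank '0.008 -0.022 0.17 -0.002 0; 0 0 0.17 0 0; 0 0 0.17 0 0; 0 0 0.141 0 0; 0 0 0 0 0; 0 0 0 0 -1; 0 0 0 0 -1; 0 0 0 0 -1; 0 0 0 0 -1' 12
python3 -m crank '0.021 0 -0.045 0 -1; 0.042 0 -0.09 0 -1; 0.042 0 -0.09 0 -1; 0.042 0 -0.09 0 -1; 0.021 0 -0.1 0 -1; 0 0 -0.1 0 -1; -0.15 0 0 0 -1; -0.15 0 0 0 -1; -0.15 0.15 0 0 -1; -0.15 0.15 0 0 -1'
python3 -m crank '-0.15 0.15 0 0 -1; -0.15 0.15 0 0 -1; 0 0 0.15 0 -1; 0 0 0.15 0 -1; 0 0 0.15 0 -1; 0 0 0.15 0 -1; 0 0 0.02 0 -1; 0 0 0 0 -1; 0 0 0 0 -1'; python3 al.py .492 -.0234 .04 9.9
```

```text
time: 29.65
ee_pos: [0.616, 0.1208, 0.0859]
eef_rot: [0.996, 0.087, 0.001, -0.0]
ft_force: [0.6, 0.6, 6.2]
width: 0.0258
grip_force: 12.0
time: 30.65
ee_pos: [0.5392, 0.0463, 0.1878]
eef_rot: [0.996, 0.088, 0.0, 0.0]
ft_force: [1.3, -1.1, 0.1]
width: 0.026
grip_force: 12.0
time: 31.55
ee_pos: [0.4926, -0.023, 0.0649]
eef_rot: [0.996, 0.087, 0.001, 0.0]
ft_force: [1.1, 0.1, -0.1]
width: 0.0256
grip_force: 12.0
[ 0.4926 -0.023   0.0649] 9.937004959618903 units with yaw done first: [-0.0034  0.0013  0.1244] yaw 0.0004111662179878116
```

```bash
python3 -m crank '0 0 0.06 0 -1; 0 0 0.03 0 -1; 0 0 0.025 0 -1; 0 0 0 0 -1' 4
python3 -m crank '-0.014 0 0 0 -1; -0.014 0 0 0 -1; -0.014 0 0.001 0 -1; -0.014 0 0.001 0 -1; -0.014 0 0.002 0 -1; -0.014 0 0.002 0 -1; -0.014 0 0.003 0 -1; -0.014 0 0.004 0 -1; -0.014 0 0.005 0 -1; -0.014 0 0.005 0 -1' 4
python3 -m crank '0 0 0 0 -0.3; 0 0 0 0 -0.2; 0 0 0 0 -0.1;0 0 -0.03 0 -0.1; 0 0 0 0 -0.1'
python3 up.py
```

```text
time: 31.95
ee_pos: [0.4917, -0.0231, 0.0399]
eef_rot: [0.996, 0.087, 0.0, 0.0]
ft_force: [-0.5, -1.0, -0.2]
width: 0.0259
grip_force: 4.0
time: 32.95
ee_pos: [0.4636, -0.028, 0.0355]
eef_rot: [0.996, 0.087, -0.0, 0.0]
ft_force: [1.5, 0.7, 2.8]
width: 0.0261
grip_force: 4.0
time: 33.45
ee_pos: [0.4643, -0.0279, 0.0423]
eef_rot: [0.996, 0.087, 0.0, 0.0]
ft_force: [-0.4, 0.5, -0.8]
width: 0.0388
grip_force: 0.0
[ 0.46434293 -0.02789989  0.04227285] 0.03879784430586286
(297, 285, 53, 26)
(297, 208, 52, 51)
(420, 81, 82, 74)
-0.015 [209.10070618 264.75137829]
-0.01 [202.77245709 255.18720174]
-0.005 [196.36233062 245.4174429 ]
0 [189.86906027 235.43660781]
[101, 103, 104, 105, 106, 108, 107, 108, 108, 108, 107, 108, 107, 105, 105, 100, 99, 96, 93, 93, 90, 90, 89, 88, 89, 88, 87, 88, 88, 88, 87, 88, 88, 88, 88, 88, 88, 88, 88, 85, 75, 56, 54, 53, 53, 53, 54, 53, 52, 54, 56, 68, 86, 88, 89, 88, 88, 88, 87, 88, 88, 88, 87, 80, 59, 52, 54, 56, 56, 58]
```

Same upright signature. Carry it to the near slot (−75 mm).

```bash
python3 -m crank '-0.065 0 0 0 -0.1; 0 0 0 0 -0.1; 0 0 0 0 -1; 0 0 0 0 -1; 0 0 0 0 -1; 0 0 -0.1 0 -1; 0 0 -0.2 0 -1; 0 0 -0.22 0 -1; 0 0 -0.22 0 -1; 0 0 -0.2 0 -1' 15
python3 -m crank '0 0.2 0 0 -1; 0 0.2 0 0 -1; 0 0.2 0 0 -1; 0 0.2 0 0 -1; 0 0.2 0 0 -1; 0 0.2 0 0 -1; 0 0.2 0 0 -1; 0 0 0 -0.088 -1; 0 0 0 -0.088 -1; 0 0 0 -0.088 -1'
python3 -m crank '0 0 0 -0.088 -1; 0 0 0 -0.088 -1; 0 0 0 -0.088 -1; 0 0 0 -0.088 -1; 0 0 0 -0.088 -1; 0 0 0 -0.088 -1; 0 0 0 -0.088 -1; 0 0 0 -0.088 -1; 0 0 0 0 -1'
python3 al.py .499 -.306 .049 96.95
```

```text
time: 34.5
ee_pos: [0.4511, -0.03, 0.2318]
eef_rot: [0.996, 0.087, 0.0, 0.0]
ft_force: [1.3, -0.8, -1.3]
width: 0.0257
grip_force: 15.0
time: 35.5
ee_pos: [0.4995, -0.3061, 0.2291]
eef_rot: [0.956, 0.292, -0.0, -0.0]
ft_force: [-0.0, -0.0, -1.2]
width: 0.0256
grip_force: 15.0
time: 36.4
ee_pos: [0.4994, -0.306, 0.2293]
eef_rot: [0.661, 0.75, 0.0, -0.0]
ft_force: [0.5, 0.1, 0.1]
width: 0.0259
grip_force: 15.0
[ 0.4994 -0.306   0.2293] 97.17915187939023 units with yaw done first: [ 0.     -0.0022  0.9015] yaw 0.002546131993224776
```

```bash
python3 -m crank '0 0 0 0.003 -1; 0 0 0.18 0 -1; 0 0 0.18 0 -1; 0 0 0.18 0 -1; 0 0 0.18 0 -1; 0 0 0.14 0 -1; 0 0 0.02 0 -1; 0 0 0.01 0 -1; 0 0 0.012 0 -1; 0 0 0 0 -1'
python3 -m crank '0 0 0.01 0 -1; 0 0 0 0 -1'; python3 -m crank '0 0 0.007 0 -1; 0 0 0 0 -1'
```

```text
time: 37.4
ee_pos: [0.5001, -0.3064, 0.0505]
eef_rot: [0.664, 0.747, 0.0, 0.001]
ft_force: [-0.3, 0.3, -0.8]
width: 0.0262
grip_force: 15.0
time: 37.6
ee_pos: [0.4995, -0.3062, 0.0476]
eef_rot: [0.664, 0.748, -0.0, 0.0]
ft_force: [-1.1, 0.5, -1.0]
width: 0.0259
grip_force: 15.0
time: 37.8
ee_pos: [0.4996, -0.3062, 0.0466]
eef_rot: [0.664, 0.748, -0.0, 0.0]
ft_force: [-1.2, 0.6, 5.7]
width: 0.0261
grip_force: 15.0
```

The third carton is down. Release it, rise, and take a check picture before closing the lid.

```bash
python3 -m crank '0 0 0 0 -0.1; 0 0 0 0 -0.1; 0 0 0 0 -0.1; 0 0 0 0 -0.1; 0 0 -0.05 0 -0.1; 0 0 -0.2 0 -0.1; 0 0 -0.24 0 -0.1; 0 0 -0.24 0 -0.1; 0 0 -0.24 0 -0.1; 0 0 -0.05 0 -0.1'
python3 -m crank '-0.14 0.075 0 0 -1; -0.14 0.075 0 0 -1; -0.14 0.075 0 0 -1; -0.14 0.075 0 0 -1; -0.14 0.075 0 0 -1; 0 0 0 0 -1; 0 0 0 0 -1'
python3 al.py .5893 -.434 .155 96.95
python3 - <<'E'
from h import *
np.set_printoptions(precision=4,suppress=True)
c=cam("wrist"); cv2.imwrite("pics/l1.png",c["img"])
a=np.radians(6.95);X=np.array([np.sin(a),-np.cos(a),0]);O=np.array([.573,-.3,0])
for f in(2.0,2.15,2.3): print(f,proj(c,[O+X*(.042-.094*np.cos(f))+[0,0,.1055+.094*np.sin(f)]]))
E
```

```text
time: 38.8
ee_pos: [0.5014, -0.3066, 0.2569]
eef_rot: [0.664, 0.748, 0.001, 0.005]
ft_force: [1.6, -0.1, 0.1]
width: 0.039
grip_force: 0.0
time: 39.5
ee_pos: [0.5904, -0.4359, 0.2489]
eef_rot: [0.664, 0.748, 0.0, -0.001]
ft_force: [-0.3, 1.2, 0.1]
width: 0.0011
grip_force: 0.0
[ 0.5904 -0.4359  0.2489] 96.7731463121219 units with yaw done first: [ 0.0103 -0.0041  0.4694] yaw -0.0019650409764234195
2.0 [[321.1142 142.1975]]
2.15 [[321.2552 157.1376]]
2.3 [[321.3881 169.086 ]]
```

View pics/l1.png

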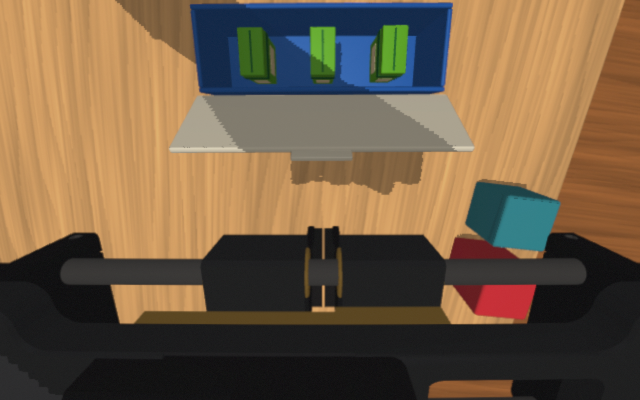

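All three greens stand upright in the caddy at (253,52), (323,52) and (393,50). The lid's tab is at (321,158), so the lid angle is about 2.15 rad. I'll push it shut with closed fingers from outside.

```bash
python3 -m crank '0 0 0.14 0 -1; 0 0 0.14 0 -1; 0 0 0.14 0 -1; 0.1 0 0 0 -1; 0.1 0 0 0 -1; 0.08 0 0 0 -1; 0.08 0 0 0 -1; 0.05 0 0 0 -1; 0 0 0 0 -1'
python3 al.py .5773 -.3347 .1686 96.95
```

```text
time: 40.45
ee_pos: [0.5809, -0.3528, 0.1669]
eef_rot: [0.663, 0.748, 0.0, 0.0]
ft_force: [0.7, -0.3, 0.3]
width: 0.0005
grip_force: 0.0
[ 0.5809 -0.3528  0.1669] 96.90764322599215 units with yaw done first: [ 0.092  -0.0067 -0.0085] yaw -0.0004706308223095195
```

```bash
python3 -m crank '0.046 0 0 0 -1; 0.046 0 0 0 -1; 0.052 0 0.024 0 -1; 0.052 0 0.024 0 -1; 0.04 0 0.04 0 -1; 0.04 0 0.04 0 -1; 0.02 0 0.037 0 -1; 0.02 0 0.037 0 -1; 0.01 0 0.035 0 -1; 0 0 0 0 -1'
python3 al.py .5714 -.2866 .1115 96.95
```

```text
time: 41.45
ee_pos: [0.5724, -0.2894, 0.1169]
eef_rot: [0.664, 0.748, -0.0, -0.001]
ft_force: [-0.7, 0.1, -1.0]
width: 0.0002
grip_force: 0.0
[ 0.5724 -0.2894  0.1169] 96.79335905737769 units with yaw done first: [ 0.0145 -0.0031  0.0271] yaw -0.0017404549180257492
```

```bash
python3 -m crank '0.01 0 0.02 0 -1; 0 0 0.015 0 -1; 0 0 0 0 -1'; python3 -m crank '0 0 0.012 0 -1; 0 0 0 0 -1'
python3 - <<'E'
from h import *
cv2.imwrite("pics/l2.png",cam("top")["img"][100:280,180:540].repeat(2,0).repeat(2,1))
E
```

```text
time: 41.75
ee_pos: [0.5729, -0.288, 0.112]
eef_rot: [0.664, 0.748, 0.0, 0.0]
ft_force: [-2.4, 1.6, 5.4]
width: 0.0003
grip_force: 3.0
time: 41.95
ee_pos: [0.573, -0.288, 0.1118]
eef_rot: [0.664, 0.748, -0.0, 0.001]
ft_force: [-10.5, 4.5, 22.8]
width: 0.0001
grip_force: 11.0
```

View pics/l2.png

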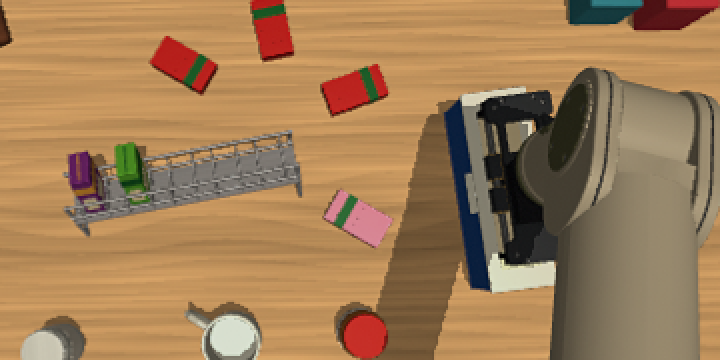

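The lid is down flat: the TCP is at 111.8 mm with 23 N, and green and purple are still in the rack. Retreat and hand in.

```bash
python3 -m crank '0 0 -0.05 0 -1; 0 0 -0.15 0 -1; 0 0 -0.2 0 -1; 0 0 -0.15 0 -1; 0 0 0 0 -1; 0 0 0 0 -1; 0 0 0 0 -1'
python3 - <<'E'
from bench import workorder
print(workorder.close_job())
E
```

```text
time: 42.7
ee_pos: [0.5721, -0.2879, 0.2176]
eef_rot: [0.664, 0.748, -0.0, -0.001]
ft_force: [-0.0, 0.5, 0.3]
width: 0.0006
grip_force: 0.0
the job is handed in; nothing more can be done
None
```

The job is handed in at 42.7 s, verdict not returned: three green cartons stand upright in the caddy with the lid pressed shut, and the fourth green and the purple are still in the rack; I viewed 11 pictures, one over the limit of 10.

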